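# File the balm tins into the clear rack and hold its lid up

### The job

Slide the three small metal balm tins one at a time, upright and without lifting them off the bench, between the rails of the clear tin rack until they stand in single file, touching each other and closed up against the end stop. Then take the bar of the rack's hinged lid, raise the lid to 60 degrees from shut and keep hold of it there so I can check the tins: it falls shut if let go, so finish while still holding it with the gripper. Leave everything else on the bench where it is.

Things in the scene. Friction and masses are not known exactly. Their poses are not given: they have to be found in the camera images.
- tin_a: one of three identical plain aluminium balm tins, upright cylinder 52 mm in diameter, 62 mm tall, about 0.11 kg, loose on the bench; origin at the centre of its underside, z up
- tin_b: second of the identical tins (52 mm diameter, 62 mm tall); origin at the centre of its underside
- tin_c: third of the identical tins (52 mm diameter, 62 mm tall); origin at the centre of its underside
- rack: the clear tin rack, fixed, no floor (tins slide on the bench). Origin on the bench at the foot of the end stop's inner face, on the lane's centre line; z up, x across the lane; tins go along +y from the mouth to the stop at y=0. Lane 58 mm wide. From y=-0.08 to 0 clear walls 66 mm high, 5 mm thick, roofed by the lid; stop 70 mm high. Closed-up tins have centres at y=-0.026, -0.078, -0.130
- lane_mouth (a point): point on the bench, lane centre line, at rack y=-0.20, where the straight lane begins. From here to rack y=-0.08 the lane lies between open aluminium rails 18 mm high, 8 mm thick; on the other side they flare to about 100 mm clear width at rack y=-0.24. The third tin ends up between these rails, in front of the lid
- lid_hinge (a point): middle of the lid's hinge axis, which runs along the rack's x at rack y=+0.006, 70.5 mm above the bench. The bar's axis lies 106 mm along the lid and 19.5 mm above it from here (radius 107.8 mm)
- lid (a joint): opening angle of the rack's lid in rad: 0 shut (level), 1.047 is 60 degrees, stop at 1.9. Opening lifts the bar up and over towards the rack's +y. No spring or catch; the lid weighs 0.2 kg and falls shut when let go below about 80 degrees
- lid_bar (a point): the lid's clear panel (68 mm wide, 82 mm long, 5 mm thick, aluminium edges) with its steel bar. This point is the middle of the bar: round, 10 mm thick, 68 mm long, parallel to the hinge, on two 6 mm arms at x=-31 and +31 mm, 20 mm in front of the panel's edge. Shut: bar at rack y=-0.100, z=0.090, axes as the rack's. Pinch it from above across the rack's y; it can turn between the pads
- bowl: bystander: grey ceramic bowl, 130 mm across, 50 mm high; origin at the centre of its underside
- rake_comb: bystander: steel rake comb with a wooden handle, lying flat along its y, about 205 mm long (y -105 to +100 mm), 48 mm wide (teeth towards its +x, to 35 mm), 16 mm high; origin on the bench near its middle
- spray_bottle: bystander: white bottle, 60 mm in diameter, 170 mm tall; origin at the centre of its underside
- wide_jar: bystander: glass jar with steel cap, 76 mm in diameter, 75 mm tall, wider and taller than the tins; origin at the centre of its underside
- nail_file: bystander: steel nail file lying flat along its y, 130 mm long, 26 mm wide, 12 mm high; origin under its middle

How it is judged:
By the outcome, as a careful person would: the job done as asked, in the order asked, and still so for the second after the job is handed in, while the arm keeps its last pose, push and grip.
It also fails if it takes over 72 s, if anything falls off the work surface, if the arm or the gripper's body presses on something with over 40 N, if the wrist force passes 120 N, or if a joint passes its speed limit or range.

### The arm

A 7-joint arm with a two-finger parallel gripper is mounted at the origin on the work surface. World frame = base frame: x ahead of the robot, y to its left, z up, the work surface at z = 0. Lengths are in m, angles in rad, forces in N, time in s.
With the tool pointing down it reaches from about 0.35 to 0.9 m from the base axis. Payload 8.1 kg.
Tool frame: the origin (TCP) lies between the finger pads; the fingertips stand 8 mm ahead of it and the grasp point (between the pads) lies 11 mm behind it; z points along the fingers, y is the line along which they close (so a half turn about z gives the same grasp; the last joint's range is limited). The gripper opens to 85 mm and grips with 20 to 120 N. Pads are 22 mm wide; open, the fingers measure 114 mm over their backs; the gripper's body (76 mm by 85 mm) begins 54 mm behind the grasp point. The pads swing forward as they close: fully open they stand 13 mm farther back than shut.
Start: joints at [-1.34, 0.434, 0.025, 1.573, -0.012, 1.134, -0.075], TCP at [0.205, 0.591, 0.239] pointing down, gripper open.
Joint ranges: [-2.62, 2.62], [-0.44, 2.09], [-1.27, 1.32], [0.08, 2.57], [-1.32, 4.46], [0.12, 2], [-2.74, 2.74]. Speed limits (rad/s): [2.22, 2.22, 3.01, 3.01, 3.14, 3.14, 3.14].

### API

Orientations are given as a unit quaternion [x, y, z, w].
In Python, from plant import r gives the robot as it stands.
- The arm moves only by the shell command python3 nudge.py FILE [FORCE], which reads ROWS from the file FILE. ROWS is one flat JSON list of numbers that holds 1 to 20 rows one after another, with no inner brackets; each row has 7 numbers: a rotation vector rx, ry, rz in units of 0.1 rad, then dx, dy, dz in units of 100 mm, then the opening from 0.0 (shut) to 1.0 (fully open); each row is the pose to reach, as a shift and turn from the pose commanded when the command began, along the tool's axes at that moment; what a row does not reach only later rows make up. A row lasts 1/8 s, in which the tool goes at most 0.0625 m and 0.188 rad, less where a joint would pass 70% of its speed; a pose out of reach is approached as far as the arm can. The fingers move at their own pace and stop on an object; FORCE is the grip in N (left out, the last holds). Time passes only in rows, so rows that do not move let the fingers close. It prints the time, the measured TCP pose, the force, the opening and the grip force at its end. Input that does not fit is refused with a message, and nothing moves.
- r.get_obs(): the state, without advancing time (a new reading comes with each control period).
- r.capture(name): name is "side" or "top" or "wrist"; returns a dict with "image" (420x560x3 uint8, red, green, blue), "vfov" (degrees; the focal length in pixels is half the picture's height over the tangent of half this angle, whatever the lens; pixels are square), "cx", "cy" (the principal point, pixels), "R" (3x3) and "t" (3): a world point X has camera coordinates R X + t. Camera axes: x right, y down, z forward; pixel columns grow to the right and rows downward; lengths in m; the calibration is good to about 2 mm. A picture is of the moment at which its call begins. There is no depth.
- r.close_job(): hands the job in; it is judged then, once.
The state is a dict: "time": time; "joint_pos": joint angles; "qvel": joint speeds; "joint_torque": joint torques, N m; "ee_pos": TCP position; "eef_rot": TCP orientation; "ft_force": force on the tool from outside, world axes, zero at the start; "ft_torque": the same for the moment, N m; "width": opening from 0.0 (shut) to 1.0 (fully open); "grip_force": force on a finger pad.
Only numpy, scipy, OpenCV 4.12 (cv2) and the standard library are available. Lean on these libraries where they do the work, as an engineer would, in place of code of your own. Each camera call takes 0.05 s, during which the arm holds its last target. There are 200 camera calls.

## Working session

There is one attempt and no reset: what is moved stays moved. The work goes in short steps, Python scripts to look and compute and a shell command to move; the robot and the scene stay as the last step left them, time stands still between calls to the robot, and variables do not carry over. Pictures are saved under pics/ and viewed, at most 10 in all, crops included, and the job is handed in when it is done.

```bash
ls; mkdir -p pics; python3 - <<'E'
from plant import r
import cv2,json,numpy as np
for n in ["top","side"]:
    c=r.capture(n); cv2.imwrite(f"pics/{n}0.png",c["image"][:,:,::-1])
    print(n,c["vfov"],c["cx"],c["cy"],np.round(c["R"],4).tolist(),np.round(c["t"],4).tolist())
o=r.get_obs(); print({k:np.round(v,3).tolist() for k,v in o.items()})
E
```

```text
nudge.py
pics
plant.py
top 55.40582230074243 280.5802677897015 205.8884275726459 [[0.0148, -0.9999, -0.0059], [-0.9928, -0.014, -0.1194], [0.1193, 0.0076, -0.9928]] [-0.0089, 0.5686, 0.8264]
side 48.393234566196725 280.7924265895454 207.83410058538203 [[0.7919, -0.6104, -0.0159], [-0.3289, -0.4046, -0.8533], [0.5144, 0.681, -0.5212]] [-0.4516, 0.2615, 0.7583]
{'time': 0.1, 'joint_pos': [-1.34, 0.435, 0.025, 1.574, -0.012, 1.134, -0.075], 'qvel': [-0.001, -0.001, -0.001, -0.002, 0.0, -0.002, -0.002], 'joint_torque': [0.003, -67.175, 1.027, -31.69, 0.016, 0.007, -0.0], 'ee_pos': [0.205, 0.59, 0.239], 'eef_rot': [0.166, 0.986, -0.001, -0.0], 'ft_force': [-0.226, -0.813, -1.027], 'ft_torque': [-0.02, -0.007, 0.003], 'grip_force': 0.0, 'width': 0.997}
```

View pics/top0.png

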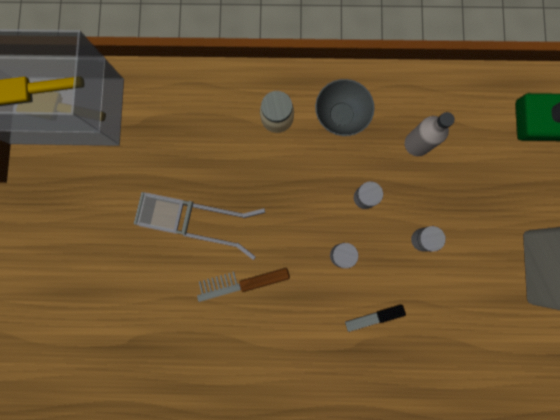

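View pics/side0.png

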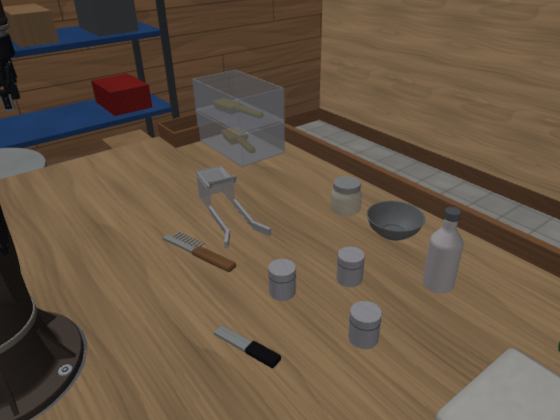

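The top view shows tins at about (370,194), (432,239) and (345,255). The rack box is at (137–190, 193–235), and its mouth opens right at about (240,230). The comb, (200–290, 270–300), is below the rack. Next I'll zoom in to measure.

```bash
cat > h.py <<'E'
import numpy as np, cv2
from plant import r
def cam(n):
    c=r.capture(n); c["f"]=c["image"].shape[0]/2/np.tan(np.radians(c["vfov"])/2); c["R"]=np.array(c["R"]);c["t"]=np.array(c["t"]); return c
def ray(c,uv,z):
    d=c["R"].T@np.array([(uv[0]-c["cx"])/c["f"],(uv[1]-c["cy"])/c["f"],1]); o=-c["R"].T@c["t"]
    return o+d*(z-o[2])/d[2]
def proj(c,X):
    p=c["R"]@np.asarray(X,float)+c["t"]; return np.array([c["cx"]+c["f"]*p[0]/p[2],c["cy"]+c["f"]*p[1]/p[2]])
E
python3 - <<'E'
from h import *
c=cam("top"); im=np.ascontiguousarray(c["image"][:,:,::-1])
print(np.round(-c["R"].T@c["t"],3), c["f"])
for uv in [(370,194),(432,239),(345,255)]: print(uv,np.round(ray(c,uv,.062),4))
for n,uv in dict(jar=(277,104)).items(): print(n,ray(c,uv,.075))
print(ray(c,(345,107),.05),ray(c,(240,285),.0),ray(c,(376,318),.0))
a=cv2.resize(im[180:270,125:275],None,fx=5.3,fy=5.3,interpolation=cv2.INTER_CUBIC)
cv2.imwrite("pics/rack.png",a)
# tins: threshold
g=cv2.cvtColor(im,cv2.COLOR_BGR2HSV); m=((g[:,:,1]<70)&(g[:,:,2]>110)).astype(np.uint8)
n,l,s,ce=cv2.connectedComponentsWithStats(m)
for i in range(1,n):
    if 100<s[i][4]<3000: print(s[i],ce[i].round(1))
E
```

```text
[ 0.466 -0.007  0.888] 399.9416822780525
(370, 194) [ 0.5929 -0.187   0.062 ]
(432, 239) [ 0.5011 -0.3132  0.062 ]
(345, 255) [ 0.4658 -0.1343  0.062 ]
jar [0.7804765  0.00980095 0.075     ]
[ 0.78521448 -0.13759957  0.05      ] [0.39731402 0.08575088 0.        ] [ 0.33164739 -0.2102114   0.        ]
[  0   4  19  27 410] [ 7.9 17.1]
[ 19   5  38  26 415] [32.  21.1]
[ 62   5  37  31 515] [87.1 18.4]
[100   5  33  31 558] [114.   18.1]
[141   6  38  31 879] [161.   20.9]
[181   6  37  31 539] [195.   25.3]
[237   7  22  31 493] [249.5  20.9]
[262   7  33  31 604] [275.8  20.2]
[303   7  37  32 873] [322.5  22.8]
[343   8  37  31 632] [358.3  24.3]
[398   8  23  32 498] [411.1  22.6]
[424   8  33  32 610] [437.   22.1]
[466   9  36  31 856] [485.1  24.4]
[505   9  39  32 637] [521.1  25.9]
[ 12  89  63  25 474] [ 53.6 104.3]
[420 119  19  23 312] [428.3 130.6]
[359 182  24  23 436] [370.5 193. ]
[137 193  46  40 963] [163.9 213.7]
[194 205  70  11 155] [232.9 210.8]
[421 226  24  25 461] [432.8 238.1]
[187 234  68  26 210] [223.7 244.1]
[334 243  24  25 468] [345.6 255. ]
```

View pics/rack.png

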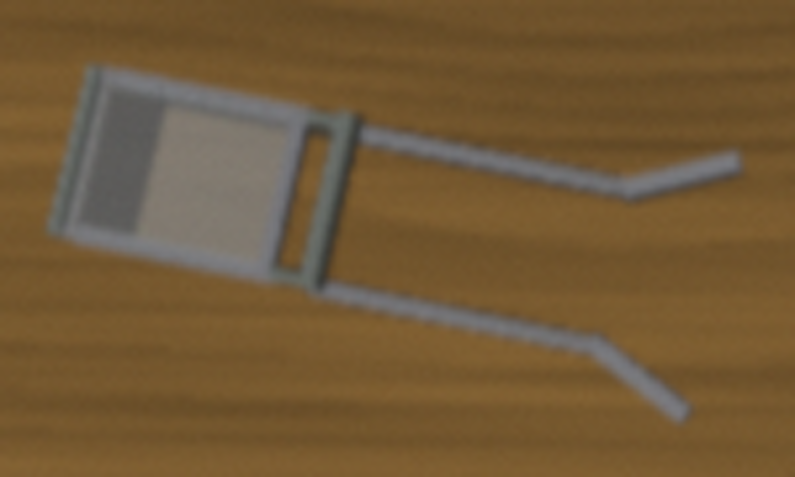

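The enlarged view shows the bar at crop (347,115)–(312,290), rail kinks at (627,188) and (595,342), and the hinge edge at (95,68)–(55,235). Next step is fitting the rack pose from these.

```bash
python3 - <<'E'
from h import *
from scipy.optimize import least_squares
c=cam("top"); s=cam("side")
q=lambda u,v:(125+(u+.5)/5.3-.5,180+(v+.5)/5.3-.5)
P=[((.034,-.1,.094),q(347,117)),((-.034,-.1,.094),q(312,288)),((.033,-.2,.018),q(627,188)),((-.033,-.2,.018),q(597,342)),
((.0315,-.105,.018),q(365,135)),((0,-.1,.095),q(330,202)),((.054,-.24,.018),q(738,160)),((-.054,-.24,.018),q(686,412))]
def T(p,X): 
    a=p[2];x,y,z=X; return [p[0]+np.cos(a)*x-np.sin(a)*y,p[1]+np.sin(a)*x+np.cos(a)*y,z]
use=[0,1,2,3,5,6,7]
f=lambda p:np.concatenate([proj(c,T(p,P[i][0]))-P[i][1] for i in use])
S=least_squares(f,[.55,.25,0],loss='soft_l1'); p=S.x
print(p,np.degrees(p[2])); print(S.fun.reshape(-1,2).round(2))
im=np.ascontiguousarray(s["image"][:,:,::-1]); k=4; x0,y0=150,150
a=cv2.resize(im[y0:y0+140,x0:x0+190],None,fx=k,fy=k,interpolation=cv2.INTER_CUBIC)
for L in [[(-.034,-.1,.09),(.034,-.1,.09)],[(.029,-.08,.018),(.029,-.2,.018),(.05,-.24,.018)],[(-.029,-.08,.018),(-.029,-.2,.018),(-.05,-.24,.018)],[(-.034,0.005,.07),(.034,.005,.07)]]:
    pts=np.array([(proj(s,T(p,X))-[x0,y0]+.5)*k for X in L]).astype(int)
    cv2.polylines(a,[pts],False,(0,0,255),1)
for X in [(.595,-.187),(.501,-.3132),(.4658,-.1343)]:
    pts=np.array([(proj(s,[X[0]+.026*np.cos(t),X[1]+.026*np.sin(t),.062])-[x0,y0]+.5)*k for t in np.arange(0,6.3,.2)]).astype(int)
    cv2.polylines(a,[pts],True,(0,0,255),1)
cv2.imwrite("pics/side1.png",a)
E
```

```text
[ 0.55231828  0.2834419  -0.17564451] -10.06368898764779
[[ 0.76 -0.43]
 [-0.    0.65]
 [ 0.38 -0.28]
 [-0.05  0.42]
 [ 0.18  0.08]
 [-0.76 -0.94]
 [-0.67  0.33]]
```

View pics/side1.png

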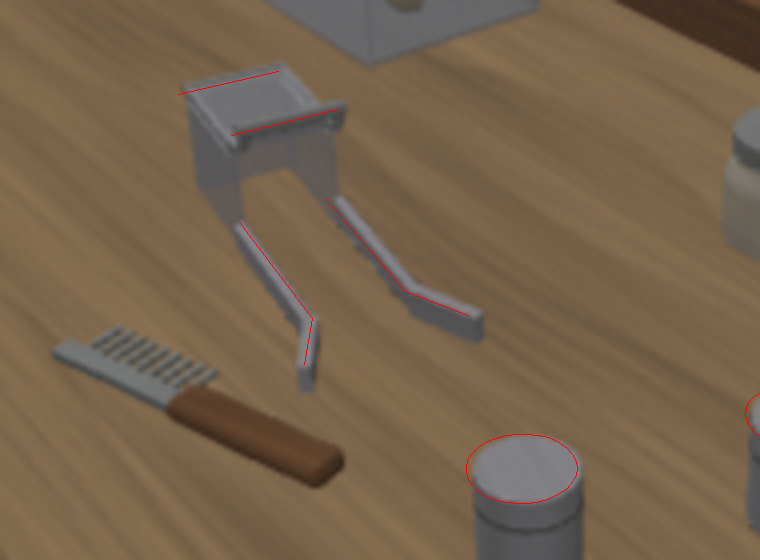

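```bash
cat >> h.py <<'E'
from scipy.spatial.transform import Rotation as Rt
PR=np.array([0.5528,0.283]); H=np.radians(-10.06)
def L(x,y,z):  # rack->world
    return np.array([PR[0]+np.cos(H)*x-np.sin(H)*y,PR[1]+np.sin(H)*x+np.cos(H)*y,z])
def rk(w): d=np.array(w[:2])-PR; return np.array([np.cos(H)*d[0]+np.sin(H)*d[1],-np.sin(H)*d[0]+np.cos(H)*d[1]])
def go(X,h=H,tilt=0):
    o=r.get_obs(); R0=Rt.from_quat(o["eef_rot"])
    y=np.array([np.cos(h),np.sin(h),0]); z=np.array([0,0,-1.]); x=np.cross(y,z)
    R1=Rt.from_matrix(np.c_[x,y,z])*Rt.from_euler('y',tilt)
    print("rot",(R0.inv()*R1).as_rotvec().round(3),"d",R0.inv().apply(np.array(X)-o["ee_pos"]).round(4),"rack",rk(o["ee_pos"]).round(4),"z",o["ee_pos"][2].round(4),"F",np.round(o["ft_force"],1),"w",round(o["width"],3),"t",round(o["time"],2))
E
python3 - <<'E'
from h import *
go([.4665,-.135,.19])
E
```

```text
rot [-1.000e-03  1.000e-03  1.413e+00] d [-0.485  -0.5994  0.0494] rack [-0.3964  0.2417] z 0.2389 F [ 0.9 -0.2 -0.7] w 0.999 t 0.25
```

The manual's scale: shifts go in units of 100 mm and turns go in units of 0.1 rad. Converting my numbers, -0.599 m is -5.99, -0.485 m is -4.85, 1.413 rad is 14.13.

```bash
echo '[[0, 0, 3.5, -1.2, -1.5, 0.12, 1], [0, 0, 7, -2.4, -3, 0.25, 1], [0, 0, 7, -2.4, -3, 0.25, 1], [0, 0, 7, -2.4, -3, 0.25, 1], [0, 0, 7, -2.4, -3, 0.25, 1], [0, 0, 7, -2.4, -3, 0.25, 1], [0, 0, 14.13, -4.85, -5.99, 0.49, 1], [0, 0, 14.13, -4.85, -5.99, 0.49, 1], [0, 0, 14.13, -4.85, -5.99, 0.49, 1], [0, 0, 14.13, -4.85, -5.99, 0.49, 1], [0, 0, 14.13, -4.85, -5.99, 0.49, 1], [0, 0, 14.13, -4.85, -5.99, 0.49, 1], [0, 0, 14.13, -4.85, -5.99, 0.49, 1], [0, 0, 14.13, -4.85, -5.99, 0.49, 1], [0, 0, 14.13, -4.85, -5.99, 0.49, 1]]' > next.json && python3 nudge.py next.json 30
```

```text
refused: ROWS must be one flat list, 7 numbers to a row, no inner brackets. Nothing was moved.
```

Refused on format, not on reach. It needs one flat list, 7 numbers to a row, no inner brackets.

```bash
echo '[0, 0, 3.5, -1.2, -1.5, 0.12, 1, 0, 0, 7, -2.4, -3, 0.25, 1, 0, 0, 7, -2.4, -3, 0.25, 1, 0, 0, 7, -2.4, -3, 0.25, 1, 0, 0, 7, -2.4, -3, 0.25, 1, 0, 0, 7, -2.4, -3, 0.25, 1, 0, 0, 14.13, -4.85, -5.99, 0.49, 1, 0, 0, 14.13, -4.85, -5.99, 0.49, 1, 0, 0, 14.13, -4.85, -5.99, 0.49, 1, 0, 0, 14.13, -4.85, -5.99, 0.49, 1, 0, 0, 14.13, -4.85, -5.99, 0.49, 1, 0, 0, 14.13, -4.85, -5.99, 0.49, 1, 0, 0, 14.13, -4.85, -5.99, 0.49, 1, 0, 0, 14.13, -4.85, -5.99, 0.49, 1, 0, 0, 14.13, -4.85, -5.99, 0.49, 1]' > next.json && python3 nudge.py next.json 30; python3 -c "
from h import *
go([.4665,-.135,.038])
c=cam('wrist');cv2.imwrite('pics/w0.png',c['image'][:,:,::-1])"
```

```text
time: 2.12
ee_pos: [0.4664, -0.1332, 0.1901]
eef_rot: [0.766, 0.643, 0.0, -0.001]
ft_force: [-0.2, -0.1, 0.2]
width: 1.005
grip_force: 0.0
rot [-0.001 -0.001  0.   ] d [-0.0018  0.0006  0.1521] rack [-0.0124 -0.4249] z 0.1901 F [-0.2 -0.1  0.2] w 1.005 t 2.12
```

View pics/w0.png

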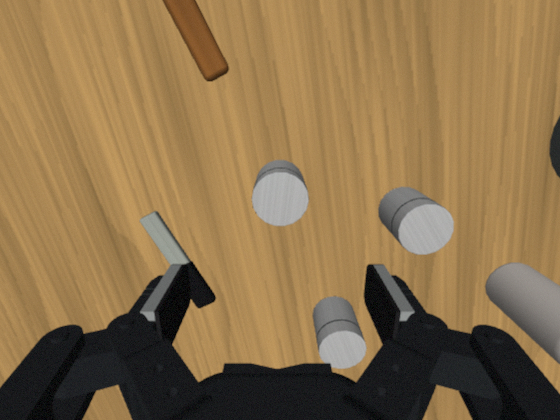

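The wrist view shows the target tin's top at (280,196), the other tins at (425,229) and (342,347), and the open fingers at (165,300) and (390,300). I'll cross-check these against the top camera.

```bash
python3 -c "
from h import *
c=cam('wrist')
for p in [(280,196),(425,228.5),(342,347)]: print(ray(c,p,.062).round(4))
c=cam('top')
for p in [(345.3,254.5),(370.3,193.5),(432.5,238.5)]: print(ray(c,p,.062).round(4))"
```

```text
[ 0.4709 -0.1314  0.062 ]
[ 0.5984 -0.1858  0.062 ]
[ 0.5077 -0.3097  0.062 ]
[ 0.4669 -0.135   0.062 ]
[ 0.594  -0.1876  0.062 ]
[ 0.5022 -0.3142  0.062 ]
```

Scaled: 0.152 m is 1.52, 0.12 m is 1.2.

```bash
echo '[0, 0, 0, 0, 0.025, 0.6, 1, 0, 0, 0, 0, 0.025, 1.2, 1, 0, 0, 0, 0, 0.025, 1.52, 1, 0, 0, 0, 0, 0.025, 1.52, 0.5, 0, 0, 0, 0, 0.025, 1.52, 0.5, 0, 0, 0, 0, 0.025, 1.52, 0.5, 0, 0, 0, 0, 0.025, 1.52, 0.5, 0, 0, 0, 0, 0.025, 1.52, 0.5]' > next.json && python3 nudge.py next.json 20; python3 -c "
from h import *
go(L(0,-.26,.038))
c=cam('top');cv2.imwrite('pics/t1.png',c['image'][:,:,::-1])"
```

```text
time: 3.28
ee_pos: [0.4702, -0.1347, 0.0396]
eef_rot: [0.766, 0.642, 0.001, 0.001]
ft_force: [-0.4, 1.8, 10.4]
width: 0.604
grip_force: 22.0
rot [ 0.002 -0.001 -0.   ] d [0.1657 0.0083 0.0017] rack [-0.0083 -0.4257] z 0.0396 F [-0.4  1.8 10.4] w 0.604 t 3.27
```

```bash
echo '[0, 0, 0, 0.3, 0.04, -0.015, 0.5, 0, 0, 0, 0.8, 0.07, -0.015, 0.5, 0, 0, 0, 1.2, 0.1, -0.015, 0.5, 0, 0, 0, 1.2, 0.1, -0.015, 0.5]' > next.json && python3 nudge.py next.json 20; python3 -c "
from h import *
go(L(0,-.2,.038))
c=cam('wrist');a=c['image'][:,:,::-1].copy()
for X in [(.029,-.08,.018),(.029,-.2,.018),(-.029,-.08,.018),(-.029,-.2,.018),(-.034,-.1,.09),(.034,-.1,.09)]: 
  u=proj(c,L(*X)); print(X,u.round(1)); cv2.circle(a,tuple(u.astype(int)),2,(0,0,255),-1)
cv2.imwrite('pics/w1.png',cv2.resize(a,(784,588)))"
```

```text
time: 3.82
ee_pos: [0.5011, -0.0144, 0.0401]
eef_rot: [0.765, 0.645, 0.001, -0.0]
ft_force: [0.4, -0.6, -0.8]
width: 0.601
grip_force: 21.2
rot [ 0.001 -0.002  0.006] d [ 0.1019 -0.0004  0.0023] rack [ 0.001  -0.3019] z 0.0401 F [ 0.4 -0.6 -0.8] w 0.601 t 3.83
(0.029, -0.08, 0.018) [ 358.7 -329.1]
(0.029, -0.2, 0.018) [335.2  57.6]
(-0.029, -0.08, 0.018) [ 188.8 -331. ]
(-0.029, -0.2, 0.018) [210.7  56.7]
(-0.034, -0.1, 0.09) [  23.7 -812.2]
(0.034, -0.1, 0.09) [ 512.9 -804.9]
```

View pics/w1.png

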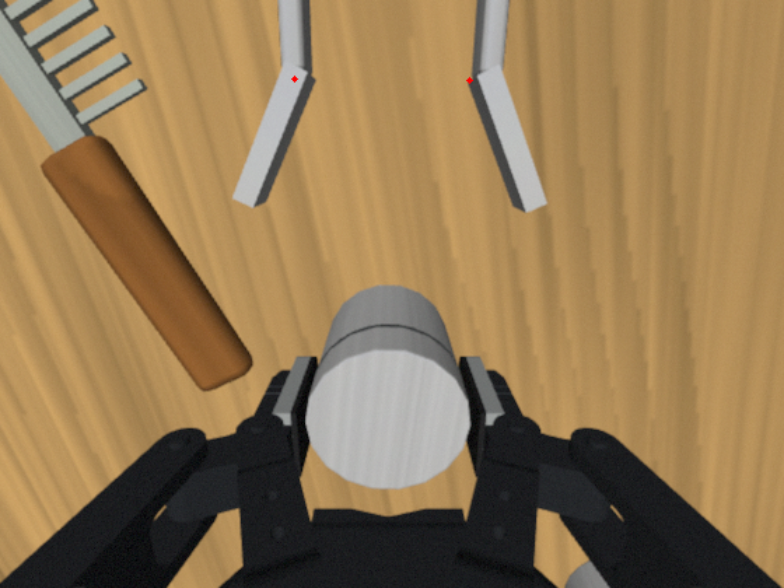

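The wrist view (scaled 1.4×) shows the gripped tin's top centred at (388,405) and the inner rail kinks at about (310,74) and (478,72). My rack prediction (red dots) is a few mm too far left.

```bash
python3 -c "
from h import *
c=cam('wrist'); o=r.get_obs()
t=ray(c,(388/1.4,405/1.4),.062); print('tin',rk(t),'tcp',rk(o['ee_pos']))
for p in [(310,74),(478,72),(308,5),(482,5),(240,203),(540,206)]: print(rk(ray(c,(p[0]/1.4,p[1]/1.4),.018)).round(4))"
```

```text
tin [ 0.00240541 -0.29837435] tcp [ 0.00083311 -0.30575169]
[-0.0238 -0.2007]
[ 0.0318 -0.1999]
[-0.0233 -0.181 ]
[ 0.0317 -0.1807]
[-0.0514 -0.2431]
[ 0.0575 -0.2438]
```

```bash
sed -i 's/^PR=.*/PR=np.array([0.5552,0.2826]); H=np.radians(-10.06)/' h.py
echo '[0, 0, 0, 0, 0.015, 0.01, 0.5, 0, 0, 0, 0.3, 0.015, 0.01, 0.5, 0, 0, 0, 0.6, 0.015, 0.01, 0.5, 0, 0, 0, 0.9, 0.015, 0.01, 0.5, 0, 0, 0, 1.2, 0.015, 0.01, 0.5, 0, 0, 0, 1.4, 0.015, 0.01, 0.5, 0, 0, 0, 1.4, 0.015, 0.01, 0.5]' > next.json && python3 nudge.py next.json 20; python3 -c "
from h import *
go(L(0,-.165,.15))
c=cam('wrist');a=c['image'][:,:,::-1].copy()
cv2.imwrite('pics/w2.png',a)"
```

```text
time: 4.8
ee_pos: [0.5276, 0.1197, 0.0397]
eef_rot: [0.767, 0.642, 0.001, 0.0]
ft_force: [1.3, 1.3, 4.1]
width: 0.602
grip_force: 21.6
rot [ 0.002 -0.001 -0.001] d [ 0.0004 -0.0011 -0.1103] rack [ 0.0013 -0.1652] z 0.0397 F [1.3 1.3 4.1] w 0.602 t 4.8
```

View pics/w2.png

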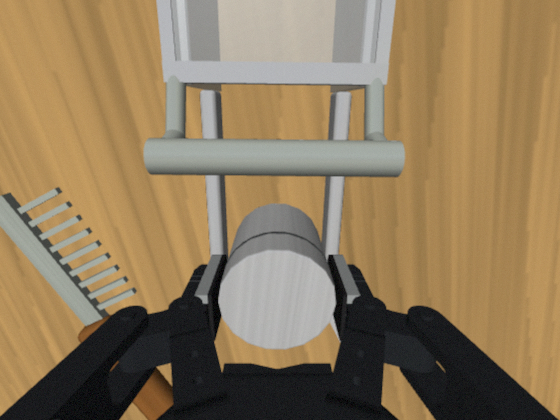

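The first tin is between the rails, with its top at (277,290) and the rails at cols 220 and 330. The bar is ahead at row 157, cols 146–404. Now I'll release it and move to the second tin.

Scaled: -0.11 m is -1.1, -0.06 m is -0.6.

```bash
echo '[0, 0, 0, 0, 0, 0, 0.75, 0, 0, 0, 0, 0, 0, 0.75, 0, 0, 0, 0, 0, 0, 0.75, 0, 0, 0, 0, 0, -0.6, 0.75, 0, 0, 0, 0, 0, -1.1, 0.9, 0, 0, 0, 0, 0, -1.1, 1]' > next.json && python3 nudge.py next.json 20; python3 -c "
from h import *
go([.5965,-.1865,.15])
c=cam('wrist')
print('bar wrist',rk(ray(c,(0,0),.062)))
" ; python3 -c "
from h import *
c=cam('top'); print(r.get_obs()['ee_pos'])
"
```

```text
time: 5.6
ee_pos: [0.5283, 0.1192, 0.1522]
eef_rot: [0.767, 0.642, 0.003, 0.001]
ft_force: [0.1, -0.0, -0.0]
width: 1.001
grip_force: 0.0
rot [ 0.005 -0.003 -0.001] d [-0.289   0.1208  0.0019] rack [ 0.002  -0.1656] z 0.1522 F [ 0.1 -0.  -0. ] w 1.001 t 5.6
bar wrist [-0.17090173 -0.02212821]
[0.52593589 0.11933232 0.14895158]
```

```bash
echo '[0, 0, 0, -0.6, 0.25, 0, 1, 0, 0, 0, -1.2, 0.5, 0, 1, 0, 0, 0, -1.8, 0.75, 0, 1, 0, 0, 0, -2.35, 1, 0, 1, 0, 0, 0, -2.89, 1.2, 0, 1, 0, 0, 0, -2.89, 1.2, 0, 1, 0, 0, 0, -2.89, 1.2, 0, 1, 0, 0, 0, -2.89, 1.2, 0.6, 1, 0, 0, 0, -2.89, 1.2, 1.1, 1, 0, 0, 0, -2.89, 1.2, 1.1, 1, 0, 0, 0, -2.89, 1.2, 1.1, 0.5, 0, 0, 0, -2.89, 1.2, 1.1, 0.5, 0, 0, 0, -2.89, 1.2, 1.1, 0.5, 0, 0, 0, -2.89, 1.2, 1.1, 0.5, 0, 0, 0, -2.89, 1.2, 1.1, 0.5]' > next.json && python3 nudge.py next.json 20; python3 -c "
from h import *
go(L(0,-.31,.040))
print(r.get_obs()['grip_force'])"
```

```text
time: 7.58
ee_pos: [0.5952, -0.1866, 0.0412]
eef_rot: [0.766, 0.642, 0.001, 0.001]
ft_force: [0.1, 1.0, 7.5]
width: 0.605
grip_force: 20.4
rot [ 0.004 -0.    -0.   ] d [ 0.1449 -0.1214  0.0007] rack [ 0.1214 -0.455 ] z 0.0412 F [0.1 1.  7.5] w 0.605 t 7.58
20.39883702993393
```

Scaled: 0.14 m is 1.4, -0.121 m is -1.21.

```bash
echo '[0, 0, 0, 0.3, -0.3, -0.008, 0.5, 0, 0, 0, 0.7, -0.6, -0.008, 0.5, 0, 0, 0, 1.05, -0.9, -0.008, 0.5, 0, 0, 0, 1.4, -1.21, -0.008, 0.5, 0, 0, 0, 1.4, -1.21, -0.008, 0.5, 0, 0, 0, 1.4, -1.21, -0.008, 0.5]' > next.json && python3 nudge.py next.json 20; python3 -c "
from h import *
go(L(0,-.165,.040))"
```

```text
time: 8.32
ee_pos: [0.4997, -0.0269, 0.0406]
eef_rot: [0.766, 0.642, 0.001, 0.0]
ft_force: [-2.1, 4.8, 10.8]
width: 0.604
grip_force: 23.2
rot [ 0.001 -0.001  0.   ] d [0.1494 0.0006 0.0008] rack [-0.0006 -0.3144] z 0.0406 F [-2.1  4.8 10.8] w 0.604 t 8.32
```

Scaled: 0.149 m is 1.49, 0.13 m is 1.3.

```bash
echo '[0, 0, 0, 0.2, 0.01, -0.01, 0.5, 0, 0, 0, 0.5, 0.01, -0.01, 0.5, 0, 0, 0, 0.8, 0.01, -0.01, 0.5, 0, 0, 0, 1.1, 0.01, -0.01, 0.5, 0, 0, 0, 1.3, 0.01, -0.01, 0.5, 0, 0, 0, 1.49, 0.01, -0.01, 0.5, 0, 0, 0, 1.49, 0.01, -0.01, 0.5]' > next.json && python3 nudge.py next.json 20; python3 -c "
from h import *
go(L(0,-.165,.040))"
```

```text
time: 9.2
ee_pos: [0.5268, 0.1204, 0.0408]
eef_rot: [0.766, 0.643, 0.001, 0.0]
ft_force: [0.3, 1.6, 1.1]
width: 0.603
grip_force: 22.3
rot [ 0.001 -0.001  0.001] d [-0.0004 -0.0004  0.0008] rack [ 0.0004 -0.1646] z 0.0408 F [0.3 1.6 1.1] w 0.603 t 9.2
```

Scaled: -0.11 m is -1.1, -0.06 m is -0.6.

```bash
echo '[0, 0, 0, 0, 0, 0, 0.75, 0, 0, 0, 0, 0, 0, 0.75, 0, 0, 0, 0, 0, 0, 0.75, 0, 0, 0, 0, 0, -0.6, 0.75, 0, 0, 0, 0, 0, -1.1, 0.9, 0, 0, 0, 0, 0, -1.1, 1]' > next.json && python3 nudge.py next.json 20; python3 -c "
from h import *
go([.5055,-.312,.15])
c=cam('wrist'); cv2.imwrite('pics/w3.png',c['image'][:,:,::-1])
"
```

```text
time: 9.95
ee_pos: [0.5283, 0.1192, 0.1541]
eef_rot: [0.767, 0.642, 0.003, 0.001]
ft_force: [0.7, 0.6, -1.2]
width: 1.001
grip_force: 0.0
rot [ 0.005 -0.003 -0.001] d [-0.4285  0.0533  0.0028] rack [ 0.002  -0.1656] z 0.1541 F [ 0.7  0.6 -1.2] w 1.001 t 9.95
```

View pics/w3.png

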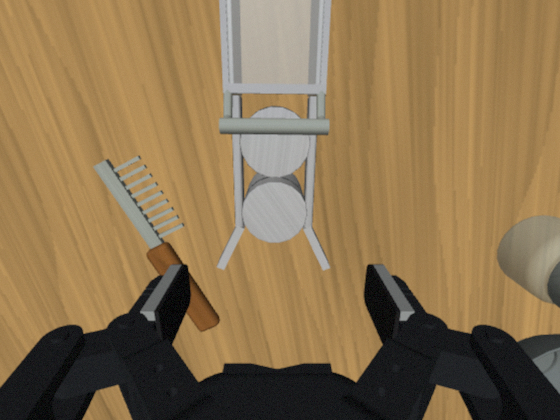

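Both tins stand upright in the lane, with tops at (275,140) and (275,209). The bar at row 126 spans cols 220–328. Now the third tin.

Scaled: -0.428 m is -4.28, -0.42 m is -4.2.

```bash
echo '[0, 0, 0, -0.6, 0.07, 0, 1, 0, 0, 0, -1.2, 0.15, 0, 1, 0, 0, 0, -1.8, 0.22, 0, 1, 0, 0, 0, -2.4, 0.3, 0, 1, 0, 0, 0, -3, 0.37, 0, 1, 0, 0, 0, -3.6, 0.45, 0, 1, 0, 0, 0, -4.2, 0.53, 0, 1, 0, 0, 0, -4.28, 0.53, 0, 1, 0, 0, 0, -4.28, 0.53, 0, 1, 0, 0, 0, -4.28, 0.53, 0.6, 1, 0, 0, 0, -4.28, 0.53, 1.1, 1, 0, 0, 0, -4.28, 0.53, 1.11, 1, 0, 0, 0, -4.28, 0.53, 1.11, 0.5, 0, 0, 0, -4.28, 0.53, 1.11, 0.5, 0, 0, 0, -4.28, 0.53, 1.11, 0.5, 0, 0, 0, -4.28, 0.53, 1.11, 0.5, 0, 0, 0, -4.28, 0.53, 1.11, 0.5]' > next.json && python3 nudge.py next.json 20; python3 -c "
from h import *
go(L(0,-.31,.041))
c=cam('wrist');print(ray(c,(0,0),.1))"
```

```text
time: 12.12
ee_pos: [0.5048, -0.3119, 0.0418]
eef_rot: [0.766, 0.642, 0.001, 0.001]
ft_force: [0.7, 2.0, 8.7]
width: 0.6
grip_force: 20.4
rot [ 0.004  0.    -0.   ] d [ 0.2842 -0.0542  0.0005] rack [ 0.0542 -0.5942] z 0.0418 F [0.7 2.  8.7] w 0.6 t 12.12
[ 0.46532255 -0.2005509   0.1       ]
```

```bash
echo '[0, 0, 0, 0.3, -0.1, -0.012, 0.5, 0, 0, 0, 0.8, -0.2, -0.012, 0.5, 0, 0, 0, 1.3, -0.3, -0.012, 0.5, 0, 0, 0, 1.8, -0.4, -0.012, 0.5, 0, 0, 0, 2.3, -0.5, -0.012, 0.5, 0, 0, 0, 2.8, -0.54, -0.012, 0.5, 0, 0, 0, 2.8, -0.54, -0.012, 0.5, 0, 0, 0, 2.8, -0.54, -0.012, 0.5]' > next.json && python3 nudge.py next.json 20; python3 -c "
from h import *
go(L(0,-.165,.041))"
```

```text
time: 13.18
ee_pos: [0.4996, -0.0267, 0.0416]
eef_rot: [0.766, 0.642, 0.001, 0.0]
ft_force: [-0.4, 0.6, 0.3]
width: 0.601
grip_force: 22.2
rot [ 0.001 -0.    -0.   ] d [0.1493 0.0007 0.0006] rack [-0.0007 -0.3143] z 0.0416 F [-0.4  0.6  0.3] w 0.601 t 13.18
```

Scaled: 0.0006 m is 0.006, 0.149 m is 1.49.

```bash
echo '[0, 0, 0, 0, 0.007, 0.006, 0.5, 0, 0, 0, 0.3, 0.007, 0.006, 0.5, 0, 0, 0, 0.6, 0.007, 0.006, 0.5, 0, 0, 0, 0.9, 0.007, 0.006, 0.5, 0, 0, 0, 1.1, 0.007, 0.006, 0.5, 0, 0, 0, 1.3, 0.007, 0.006, 0.5, 0, 0, 0, 1.49, 0.007, 0.006, 0.5, 0, 0, 0, 1.49, 0.007, 0.006, 0.5]' > next.json && python3 nudge.py next.json 20; python3 -c "
from h import *
go(L(0,-.13,.041))"
```

```text
time: 14.18
ee_pos: [0.5279, 0.1183, 0.0413]
eef_rot: [0.767, 0.641, 0.001, 0.001]
ft_force: [1.2, 0.0, 2.8]
width: 0.602
grip_force: 23.1
rot [ 0.003  0.    -0.003] d [ 0.0365 -0.0019  0.0003] rack [ 0.0018 -0.1665] z 0.0413 F [1.2 0.  2.8] w 0.602 t 14.18
```

Scaled: -0.1 m is -1, -0.065 m is -0.65.

```bash
echo '[0, 0, 0, 0, 0, 0, 0.75, 0, 0, 0, 0, 0, 0, 0.75, 0, 0, 0, 0, 0, 0, 0.75, 0, 0, 0, 0, 0, -0.6, 0.75, 0, 0, 0, -0.2, 0, -1, 0.4, 0, 0, 0, -0.6, 0, -1, 0, 0, 0, 0, -0.65, 0, -1, 0, 0, 0, 0, -0.65, 0, -1, 0, 0, 0, 0, -0.65, 0, -0.5, 0, 0, 0, 0, -0.65, 0, 0.1, 0, 0, 0, 0, -0.65, 0, 0.1, 0, 0, 0, 0, -0.65, 0, 0.1, 0]' > next.json && python3 nudge.py next.json 20; python3 -c "
from h import *
go(L(0,-.167,.03))"
```

```text
time: 15.68
ee_pos: [0.5153, 0.0564, 0.0314]
eef_rot: [0.766, 0.642, 0.0, 0.0]
ft_force: [0.2, 0.9, 0.9]
width: -0.003
grip_force: 0.0
rot [ 0.001 -0.    -0.   ] d [ 0.0627 -0.0003  0.0014] rack [ 2.000e-04 -2.297e-01] z 0.0314 F [0.2 0.9 0.9] w -0.003 t 15.68
```

Scaled: 0.058 m is 0.58, 0.057 m is 0.57.

```bash
echo '[0, 0, 0, 0.2, 0, 0, 0, 0, 0, 0, 0.35, 0, 0, 0, 0, 0, 0, 0.45, 0, 0, 0, 0, 0, 0, 0.52, 0, 0, 0, 0, 0, 0, 0.57, 0, 0, 0, 0, 0, 0, 0.58, 0, 0, 0]' > next.json && python3 nudge.py next.json 20; python3 -c "
from h import *
go(L(0,-.167,.03))
c=cam('wrist'); cv2.imwrite('pics/w4.png',c['image'][:,:,::-1])"
```

```text
time: 16.42
ee_pos: [0.5252, 0.113, 0.0308]
eef_rot: [0.767, 0.642, 0.0, 0.001]
ft_force: [-0.7, -4.6, 5.9]
width: -0.0
grip_force: 2.6
rot [ 0.001  0.    -0.001] d [ 0.0052 -0.0001  0.0008] rack [ 1.000e-04 -1.722e-01] z 0.0308 F [-0.7 -4.6  5.9] w -0.0 t 16.43
```

View pics/w4.png

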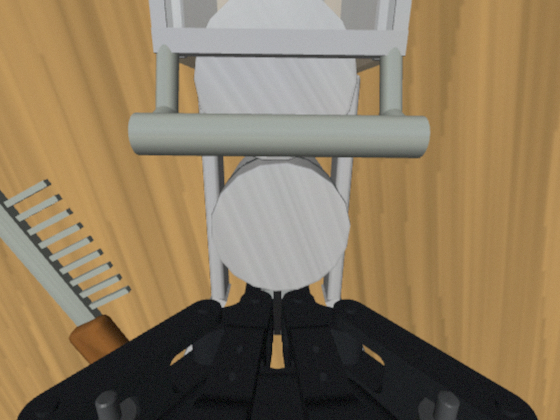

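The shut fingers are pushing the third tin, whose top is at (280,222), and the tins ahead of it are running under the bar and lid. I'll keep pushing to the stop in small steps.

Scaled: 0.005 m is 0.05, 0.003 m is 0.03.

```bash
echo '[0, 0, 0, 0.03, 0, 0, 0, 0, 0, 0, 0.05, 0, 0, 0, 0, 0, 0, 0.05, 0, 0, 0]' > next.json && python3 nudge.py next.json; echo '[0, 0, 0, 0.015, 0, 0, 0, 0, 0, 0, 0.03, 0, 0, 0, 0, 0, 0, 0.03, 0, 0, 0]' > next.json && python3 nudge.py next.json|grep -E "pos|force";python3 -c "
from h import *
go(L(0,-.167,.03))"
```

```text
time: 16.85
ee_pos: [0.5261, 0.1179, 0.0308]
eef_rot: [0.767, 0.642, 0.0, 0.001]
ft_force: [-0.3, -4.3, 6.1]
width: 0.0
grip_force: 1.9
ee_pos: [0.5266, 0.1207, 0.0308]
ft_force: [-1.1, -5.9, 6.1]
grip_force: 2.2
rot [ 0.001  0.    -0.001] d [-0.0026 -0.0001  0.0008] rack [ 1.000e-04 -1.644e-01] z 0.0308 F [-1.1 -5.9  6.1] w 0.002 t 17.23
```

```bash
for i in 1; do echo '[0, 0, 0, 0.015, 0, 0, 0, 0, 0, 0, 0.03, 0, 0, 0, 0, 0, 0, 0.03, 0, 0, 0]' > next.json && python3 nudge.py next.json|grep -E "pos|ft_force"; done; echo '[0, 0, 0, 0.015, 0, 0, 0, 0, 0, 0, 0.03, 0, 0, 0, 0, 0, 0, 0.03, 0, 0, 0]' > next.json && python3 nudge.py next.json|grep -E "pos|ft_force"
```

```text
ee_pos: [0.5266, 0.1208, 0.0308]
ft_force: [-3.1, -12.7, 9.6]
ee_pos: [0.5266, 0.121, 0.0309]
ft_force: [-5.4, -21.8, 12.4]
```

Scaled: -0.15 m is -1.5, -0.11 m is -1.1.

```bash
echo '[0, 0, 0, -0.1, 0, 0, 0, 0, 0, 0, -0.4, 0, 0, 0, 0, 0, 0, -0.5, 0, -0.5, 0, 0, 0, 0, -0.5, 0, -1.1, 0.3, 0, 0, 0, -0.5, 0, -1.5, 0.5, 0, 0, 0, -0.5, 0, -1.5, 0.5, 0, 0, 0, -0.5, 0, -1.5, 0.5]' > next.json && python3 nudge.py next.json; python3 -c "
from h import *
go(L(0,-.1,.18),H+np.pi/2)
print(r.get_obs()['joint_pos'])
c=cam('wrist'); s=cam('side'); t=cam('top'); b=lambda c:c['image'][:,:,::-1]
w=cv2.resize(b(c)[0:300,180:380],(400,600)); s1=cv2.resize(b(s)[150:225,180:280],(400,300),interpolation=3); t1=cv2.resize(b(t)[185:260,130:230],(400,300),interpolation=3)
cv2.imwrite('pics/c5.png',np.hstack([w,np.vstack([s1,t1])]))"
```

```text
time: 18.85
ee_pos: [0.5179, 0.0788, 0.1799]
eef_rot: [0.766, 0.643, 0.0, -0.001]
ft_force: [-0.1, 0.8, -0.5]
width: 0.502
grip_force: 0.0
rot [ 0.00e+00 -1.00e-03 -1.57e+00] d [ 1.071e-01  1.200e-03 -1.000e-04] rack [-0.0011 -0.2071] z 0.1799 F [-0.1  0.8 -0.5] w 0.502 t 18.85
[-0.89602662  0.43049082  0.88542466  1.94274712 -0.40736887  0.95723139
  0.01102503]
```

View pics/c5.png

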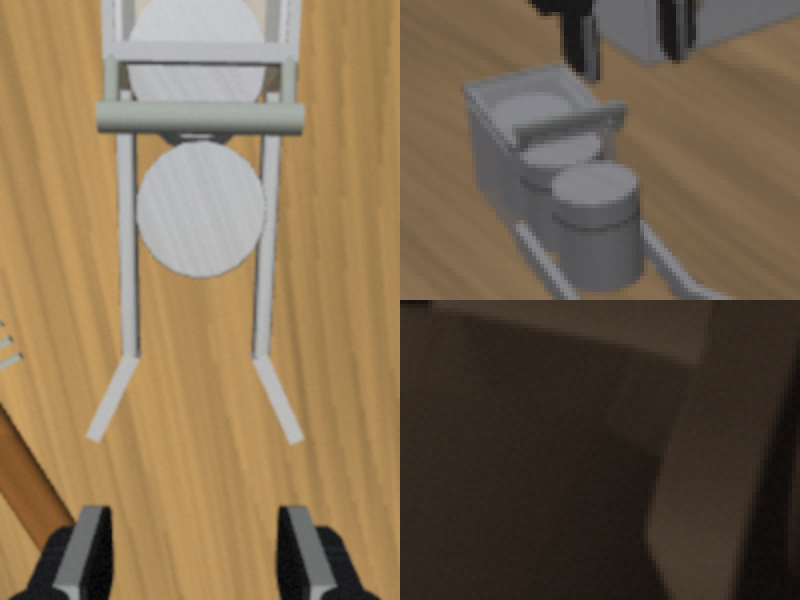

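```bash
python3 -c "
from h import *
c=cam('wrist')
q=lambda u,v:(180+(u+.5)/2-.5,(v+.5)/2-.5)
print('tin3',rk(ray(c,q(201,208),.062)),'back',rk(ray(c,q(201,277),.062)),'front',rk(ray(c,q(200,140),.062)))
print('kinks',rk(ray(c,q(137,357),.018)),rk(ray(c,q(254,357),.018)))
print('bar mid',rk(ray(c,q(200,118),.092)),'ends',rk(ray(c,q(97,117),.09)),rk(ray(c,q(304,118),.09)))
print('panel edge',rk(ray(c,q(200,63),.0730)), rk(ray(c,q(200,42),.0730)))
g=c['image'].astype(int).sum(2)//3
print(g[55:80,280])
s=cam('side')
for i,y in enumerate([-.026,-.078,-.130]):
  print([proj(s,L(0,y+d,.062)).round(1).tolist() for d in (-.026,.026)])
print([ (4*(proj(s,L(0,y,.062))-[180,150])).round(0).tolist() for y in (-.026,-.078,-.130)])
"
```

```text
tin3 [ 0.00253022 -0.12724494] back [ 0.00263727 -0.15373749] front [ 0.00205379 -0.1028506 ]
kinks [-0.02851983 -0.197601  ] [ 0.02944196 -0.19754354]
bar mid [ 0.00182985 -0.09893322] ends [-0.03238256 -0.09840065] [ 0.03639746 -0.09867859]
panel edge [ 0.00189353 -0.07920813] [ 0.00187094 -0.07278788]
[166 161 155 149 137 125 111  98  77  64 115 152 124  80 145 180 183 185
 188 186 188 186 186 185 185]
[[216.1, 181.9], [208.8, 173.5]]
[[223.8, 190.8], [216.1, 181.9]]
[[232.1, 200.4], [223.8, 190.8]]
[[130.0, 111.0], [159.0, 145.0], [191.0, 182.0]]
```

Tin 3 measures y=-0.1272 while the kinks read -0.1976 against a true -0.200. That puts it at -0.1296 relative to the rack, so the row is closed up (the side crop agrees). Next is the lid bar.

```bash
echo '[0, 0, -1.8, 0.12, 0, 0, 0.5, 0, 0, -3.6, 0.25, 0, 0, 0.5, 0, 0, -5.4, 0.37, 0, 0, 0.5, 0, 0, -7.2, 0.5, 0, 0, 0.5, 0, 0, -9, 0.62, 0, 0, 0.5, 0, 0, -10.8, 0.75, 0, 0, 0.5, 0, 0, -12.6, 0.87, 0, 0, 0.5, 0, 0, -14.4, 1, 0, 0, 0.5, 0, 0, -15.7, 1.07, 0.01, 0, 0.5, 0, 0, -15.7, 1.07, 0.01, 0, 0.5, 0, 0, -15.7, 1.07, 0.01, 0, 0.5]' > next.json && python3 nudge.py next.json 20; python3 -c "
from h import *
go(L(0,-.1,.085),H+np.pi/2)
print(r.get_obs()['joint_pos'])"
```

```text
time: 20.48
ee_pos: [0.5379, 0.1824, 0.1798]
eef_rot: [0.09, 0.996, -0.0, -0.0]
ft_force: [0.2, 0.4, -0.5]
width: 0.502
grip_force: 0.0
rot [-0.001 -0.001 -0.005] d [0.0005 0.0018 0.0948] rack [ 0.0005 -0.1017] z 0.1798 F [ 0.2  0.4 -0.5] w 0.502 t 20.48
[-0.73957323  0.41705624  0.43839434  1.81599363 -0.21180187  0.9556441
  1.17929257]
```

```bash
echo '[0, 0, -0.05, 0, 0.01, 0.5, 0.5, 0, 0, -0.05, 0, 0.015, 0.8, 0.5, 0, 0, -0.05, 0, 0.015, 0.93, 0.5, 0, 0, -0.05, 0, 0.015, 0.94, 0.5]' > next.json && python3 nudge.py next.json 20;  echo '[0, 0, 0, 0, 0, 0, 0.05, 0, 0, 0, 0, 0, 0, 0.05, 0, 0, 0, 0, 0, 0, 0.05, 0, 0, 0, 0, 0, 0, 0.05, 0, 0, 0, 0, 0, 0, 0.05, 0, 0, 0, 0, 0, 0, 0.05]' > next.json && python3 nudge.py next.json 20
```

```text
time: 20.98
ee_pos: [0.5382, 0.1841, 0.0859]
eef_rot: [0.086, 0.996, -0.0, -0.0]
ft_force: [-0.2, 0.0, -0.0]
width: 0.504
grip_force: 0.0
time: 21.72
ee_pos: [0.5395, 0.1861, 0.0874]
eef_rot: [0.085, 0.996, 0.001, 0.001]
ft_force: [1.0, 5.0, 3.6]
width: 0.102
grip_force: 23.4
```

The manual's scale: shifts go in units of 100 mm and turns go in units of 0.1 rad. Converting my numbers, -0.0015 m is -0.015, 0.002 m is 0.02.

```bash
echo '[0, 0, 0, 0, 0.02, -0.015, 0.05, 0, 0, 0, 0, 0.02, -0.015, 0.05, 0, 0, 0, 0, 0.02, -0.015, 0.05]' > next.json && python3 nudge.py next.json 60; echo '[0, 0, 0, 0, 0.02, -0.09, 0.05, 0, 0, 0, 0, 0.05, -0.18, 0.05, 0, 0, 0, 0, 0.085, -0.27, 0.05, 0, 0, 0, 0, 0.13, -0.35, 0.05, 0, 0, 0, 0, 0.18, -0.43, 0.05, 0, 0, 0, 0, 0.24, -0.504, 0.05, 0, 0, 0, 0, 0.24, -0.504, 0.05]' > next.json && python3 nudge.py next.json 60
```

```text
time: 22.1
ee_pos: [0.5394, 0.1862, 0.0879]
eef_rot: [0.086, 0.996, 0.0, 0.001]
ft_force: [4.5, 0.9, -2.0]
width: 0.089
grip_force: 58.6
time: 22.98
ee_pos: [0.5435, 0.2084, 0.1385]
eef_rot: [0.086, 0.996, -0.001, 0.001]
ft_force: [5.1, -4.1, -1.5]
width: 0.08
grip_force: 58.7
```

Scaled: 0.046 m is 0.46, -0.0317 m is -0.317.

```bash
echo '[0, 0, 0, 0, 0.06, -0.07, 0.05, 0, 0, 0, 0, 0.13, -0.13, 0.05, 0, 0, 0, 0, 0.21, -0.19, 0.05, 0, 0, 0, 0, 0.29, -0.24, 0.05, 0, 0, 0, 0, 0.37, -0.285, 0.05, 0, 0, 0, 0, 0.46, -0.317, 0.05, 0, 0, 0, 0, 0.46, -0.317, 0.05, 0, 0, 0, 0, 0.46, -0.317, 0.05]' > next.json && python3 nudge.py next.json 60; python3 -c "
from h import *
a=np.array([.5394,.1862,.0879]); o=r.get_obs(); d=o['ee_pos']-a; dy=rk(o['ee_pos'])-rk(a); print(dy,d[2])
bar=np.array([-.1+dy[1]-.006,.09+d[2]-.0705]); print('rad',np.hypot(*bar),'ang',np.degrees(np.arctan2(bar[1],-bar[0]))-10.42)
t=cam('top');s=cam('side')
PRs=PR
for ang in (54,57,60,63,66):
  A=np.radians(ang+10.42); y=.006-.1078*np.cos(A); z=.0705+.1078*np.sin(A)
  print(ang,[(proj(s,L(x,y,z))-[150,90]).round(2)*5 for x in (-.034,.034)])
cv2.imwrite('pics/s6.png',cv2.resize(s['image'][90:210,150:310,::-1],None,fx=5,fy=5,interpolation=3))"
```

```text
time: 23.98
ee_pos: [0.5519, 0.2519, 0.1716]
eef_rot: [0.087, 0.996, -0.001, 0.001]
ft_force: [-0.4, -9.6, 18.9]
width: 0.084
grip_force: 61.6
[0.00085407 0.06689821] 0.08370985119122651
rad 0.11036858090637146 ang 58.830447120231256
54 [array([234.35, 268.8 ]), array([368.6, 240.7])]
57 [array([230.25, 260.5 ]), array([364.3 , 232.65])]
60 [array([226.2 , 252.65]), array([360. , 225.1])]
63 [array([222.15, 245.35]), array([355.65, 218.  ])]
66 [array([218.15, 238.6 ]), array([351.35, 211.5 ])]
```

```bash
echo '[0, 0, 0, 0, 0.007, -0.015, 0.05, 0, 0, 0, 0, 0.013, -0.03, 0.05, 0, 0, 0, 0, 0.013, -0.03, 0.05, 0, 0, 0, 0, 0.013, -0.03, 0.05]' > next.json && python3 nudge.py next.json 60; cat > sc.py <<'E'
from h import *
a=np.array([.5394,.1862,.0879]); o=r.get_obs(); dy=rk(o['ee_pos'])-rk(a)
bar=np.array([-.106+dy[1],.0195+o['ee_pos'][2]-a[2]]); print('rad',np.hypot(*bar),'ang',np.degrees(np.arctan2(bar[1],-bar[0]))-10.42, 'F',o['ft_force'].round(1))
s=cam('side')
def score(im,ang,du,dv):
  g=cv2.GaussianBlur(cv2.cvtColor(im,cv2.COLOR_RGB2GRAY),(0,0),.7).astype(np.float32)
  G=np.hypot(cv2.Sobel(g,5,1,0),cv2.Sobel(g,5,0,1)); A=np.radians(ang); tot=0
  for pts in [[(-.034,.01),(-.034,.082)],[(.034,.01),(.034,.082)],[(-.034,.086),(.034,.086)]]:
    for k in np.linspace(0,1,40):
      x,l=np.array(pts[0])*(1-k)+np.array(pts[1])*k
      X=L(x,.006-l*np.cos(A),.0705+l*np.sin(A)); u=proj(s,X)+[du,dv]
      tot+=cv2.getRectSubPix(G,(1,1),(float(u[0]),float(u[1])))[0,0]
  return tot/120
def best(im,rng):
  R=[(score(im,a,du,dv),a,du,dv) for a in rng for du in np.arange(-1,2.1,.5) for dv in np.arange(-1.5,1.6,.5)]
  return sorted(R,reverse=True)[:6]
im0=cv2.imread('pics/side0.png')[:,:,::-1].copy()
for x in best(im0,range(-6,14,2)): print('shut',np.round(x,2))
for x in best(s['image'].copy(),range(44,76,2)): print('now',np.round(x,2))
E
python3 sc.py
```

```text
time: 24.58
ee_pos: [0.5522, 0.2542, 0.1727]
eef_rot: [0.087, 0.996, -0.001, 0.001]
ft_force: [7.3, -4.0, -1.5]
width: 0.087
grip_force: 59.5
rad 0.11060080873739786 ang 60.12498357157486 F [ 7.3 -4.  -1.5]
shut [64.63  4.   -0.5  -1.5 ]
shut [63.3  4.  -1.  -1.5]
shut [62.7  6.   0.  -0.5]
shut [62.48  4.    0.   -1.5 ]
shut [61.89  4.   -0.5  -1.  ]
shut [61.82  6.   -0.5  -0.5 ]
now [79.07 58.    0.5   0.  ]
now [78.66 60.    0.5   1.5 ]
now [78.62 60.    0.5   1.  ]
now [78.29 60.    1.    1.  ]
now [78.01 58.    0.5   0.5 ]
now [77.79 56.    0.5  -1.  ]
```

```bash
echo '[0, 0, 0, 0, 0, 0, 0.05, 0, 0, 0, 0, 0, 0, 0.05, 0, 0, 0, 0, 0, 0, 0.05, 0, 0, 0, 0, 0, 0, 0.05]' > next.json && python3 nudge.py next.json 60; python3 -c "
from h import *
s=cam('side'); a=cv2.resize(s['image'][150:225,180:280,::-1],(400,300),interpolation=3)
b=cv2.imread('pics/c5.png')[:300,400:]; d=np.abs(a.astype(int)-b).max(2)
print('tin3 region',d[170:290,145:245].mean(),d[170:290,145:245].max(),'lid region',d[70:140,80:220].mean())
r0=cv2.imread('pics/side0.png').astype(int); D=np.abs(s['image'][:,:,::-1]-r0).max(2)
for n,(u,v,w,h) in dict(comb=(160,230,80,42),jar=(328,175,38,40),bowl=(365,203,62,40),bottle=(424,205,40,88),file=(210,322,75,45)).items(): print(n,D[v:v+h,u:u+w].mean().round(1),D[v:v+h,u:u+w].max())
"
```

```text
time: 25.12
ee_pos: [0.5522, 0.2542, 0.1727]
eef_rot: [0.087, 0.996, -0.001, 0.001]
ft_force: [7.2, -3.7, -2.0]
width: 0.084
grip_force: 59.5
tin3 region 2.2156666666666665 5 lid region 23.077551020408162
comb 2.0 4
jar 2.0 4
bowl 1.7 4
bottle 1.9 4
file 2.1 7
```

Tin 3 and all the bystanders are unchanged, and the lid is steady at about 60°. Handing in.

```bash
python3 -c "
from plant import r
print(r.close_job())"
```

```text
the job is handed in; nothing more can be done
None
```

The three tins stand in single file, closed up against the end stop, and the gripper is holding the lid by its bar at about 60° (arm readings say 60.1°, the side camera 58–60°); nothing else checked on the bench moved.

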